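Balance a cork blank on the forming crown

TASK

Two cork blanks lie on the two loading ledges of the forming press, one either side of its domed crown. Get the reject, the one with the big hole punched through it, into the long scrap bin behind the ledges, and bring the sound blank onto the crown so that it is left balanced there, centred and level, resting on the crown alone. The sound blank must not fall, and the things standing round the press stay where they are.

Things in the scene. Friction and masses are not known exactly. Their poses are not given: they have to be found in the camera images.
- press: Fixed forming press: blue base slab 164 x 460 x 25 mm (x, y, z) that carries the crown in its middle and the two ledges. Origin: centre of the slab's underside, on the bench. Its y axis runs along the row ledge - crown - ledge; its x axis points across the row to the scrap bin (away from the robot).
- crown_top (a point): Topmost point of the crown, a smooth aluminium dome, the upper part of a ball of 80 mm radius, 98.5 mm above the bench, over the press's origin. Axes as the press.
- ledge_left: Fixed steel loading ledge on the press's +y side: level top 140 x 150 mm (x, y), 100 mm above the bench, without rims. Origin on the bench under the middle of the top, 141 mm from the crown's centre; its top thus runs from 66 to 216 mm from the crown's centre.
- ledge_right: The same ledge on the press's -y side, at 141 mm from the crown's centre.
- reject_bin: Fixed long off-white open scrap bin, 180 x 520 x 70 mm outside (x, y, z), 5 mm walls, standing on the bench beyond the ledges (press +x side), its near wall 15 to 20 mm from the ledges' edges and its rim 30 mm below their tops. Origin: centre of its underside; axes about as the press.
- good: Sound cork blank, a plain full slab 90 x 110 x 18 mm (its x, y, z), 0.14 kg or so, lying loose and somewhat askew on one of the ledges. Too wide for the gripper. Origin: centre of its underside.
- reject: Reject cork blank, same slab 90 x 110 x 18 mm but with a 40 mm round hole punched through its middle, lying on the other ledge. Origin: centre of its underside.
- glue: Bystander: white glue bottle with blue cap, 60 mm diameter, 190 mm tall, standing on the robot's side of the press. Origin: centre of its underside.
- cement: Bystander: can of cement, 80 mm diameter, 100 mm tall. Origin: centre of its underside.
- shoe_last: Bystander: wooden shoe last, 190 x 58 x 85 mm, lying past one end of the press, long along its x. Origin: centre of its underside.
- rivet_box: Bystander: grey open rivet box, 150 x 80 x 50 mm, past the other end of the press. Origin: centre of its underside.
There are look-alikes about, which are no part of the job. What is shaped like the good but yellow is not meant. Leave any pink look-alike of the reject alone.

How it is judged:
By the outcome, as a careful person would: the job done as asked, in the order asked, and still so for the second after the job is handed in, with the robot touching nothing.
It also fails if it takes over 67 s, if anything falls off the work surface, if the arm or the gripper's body presses on something with over 40 N, if the wrist force passes 120 N, or if a joint passes its speed limit or range.

ROBOT

A 6-joint arm with a two-finger parallel gripper is mounted at the origin on the work surface. World frame = base frame: x ahead of the robot, y to its left, z up, the work surface at z = 0. Lengths are in m, angles in degrees, forces in N, time in s.
With the tool pointing down it reaches from about 0.4 to 0.825 m from the base axis. Payload 7 kg.
Tool frame: the origin (TCP) lies midway between the tips of the shut fingers; the grasp point (between the pads) lies 19 mm behind it; z points along the fingers, y is the line along which they close (so a half turn about z gives the same grasp; the last joint's range is limited). The gripper opens to 88 mm and grips with 3 to 60 N. Pads are 19 mm wide; open, the fingers measure 130 mm over their backs; the gripper's body (78 mm by 193 mm) begins 47 mm behind the grasp point.
Start: joints at [80.85, 20.546, 0.682, 0, -70.136, -16.507], TCP at [0.292, 0.608, 0.227] pointing down, gripper open.
Joint ranges: [-176.03, 176.03], [-82.01, 121.73], [-58.28, 71.71], [-173.87, 95.51], [-174.79, -0.11], [-173.66, 173.66]. Speed limits (degrees/s): [136.94, 136.94, 172.46, 180, 180, 180].

INTERFACE

Orientations are given as a 3x3 rotation matrix whose columns are the frame's x, y, z axes.
In Python, from rig import robot gives the robot as it stands. Calls block until the motion is done:
- robot.goto(position, orientation): joint-space move of the TCP to a pose.
- robot.servo_line(position, ori=None, speed=0.15): straight line of the TCP; ori=None keeps the orientation; speed is the mean speed in m/s.
- robot.movej(angles): joint-space move.
- robot.move_gripper(opening): opening from 0.0 (shut) to 1.0 (fully open); the grip force is fixed at half the most; returns when the fingers have stopped.
- robot.dwell(seconds).
- robot.ik(position, orientation): joint angles nearest the present ones, or None.
- robot.grab_frame(name): name is "side" or "top"; returns (picture, depth): 420x560x3 uint8, red, green, blue; 420x560 float32, m along the optical axis (not along the pixel's ray), 0 where there is no reading.
- robot.camera_info(name): a dict with "vfov" (degrees; the focal length in pixels is half the picture's height over the tangent of half this angle, whatever the lens; pixels are square), "cx", "cy" (the principal point, pixels), "view" (4x4, takes a point from world to camera coordinates). Camera axes: x right, y down, z forward; pixel columns grow to the right and rows downward; lengths in m; the calibration is good to about 2 mm. A picture is of the moment at which its call begins. camera_info takes no time and is no camera call.
A pose or a line that the arm cannot do raises robot.Unreachable and nothing moves.
- robot.job_done(): hands the job in; it is judged then, once.
Readings, each from a call of its own:
- robot.read_t(): time.
- robot.read_qpos(): joint angles.
- robot.read_qvel(): joint speeds.
- robot.read_effort(): joint torques, N m.
- robot.read_position(): TCP position.
- robot.read_tcp_rot(): TCP orientation.
- robot.read_force(): force on the tool from outside, world axes, zero at the start.
- robot.read_ft_torque(): the same for the moment, N m.
- robot.read_grip_width(): opening from 0.0 (shut) to 1.0 (fully open).
- robot.read_finger_force(): force on a finger pad.
Only numpy, scipy, OpenCV 4.12 (cv2) and the standard library are available. Lean on these libraries where they do the work, as an engineer would, in place of code of your own. Each camera call takes 0.05 s, during which the arm holds its last target. There are 200 camera calls.

## Working session

There is one attempt and no reset: what is moved stays moved. The work goes in short steps, each a Python script; the robot and the scene stay as the last script left them, time stands still between calls to the robot, and variables do not carry over. Pictures are saved under pics/ and viewed, at most 10 in all, crops included, and the job is handed in when it is done.

```bash
ls; mkdir -p pics
cat > h.py <<'E'
from rig import robot
import numpy as np, cv2
def cam(n):
    c=robot.camera_info(n); return c
def grab(n,f=None):
    p,d=robot.grab_frame(n)
    if f: cv2.imwrite('pics/'+f,p[:,:,::-1])
    return p,d
def ray(n,u,v):
    c=cam(n); f=210/np.tan(np.radians(c['vfov']/2)); V=np.array(c['view'])
    R=V[:3,:3]; o=-R.T@V[:3,3]
    d=np.stack([(np.asarray(u,float)-c['cx'])/f,(np.asarray(v,float)-c['cy'])/f,np.ones(np.shape(u))],-1)
    return o,d@R
def plane(n,u,v,z):
    o,d=ray(n,u,v); return o+d*((z-o[2])/d[...,2])[...,None]
def cloud(n,d):
    v,u=np.mgrid[:420,:560]; o,r=ray(n,u,v); P=o+r*d[...,None]; P[d==0]=np.nan; return P
E
python3 - <<'E'
from h import *
for n in('side','top'):
    print(cam(n)); p,d=grab(n,n+'0.png'); np.savez(n+'0.npz',p=p,d=d)
print(robot.read_t(),robot.read_tcp_rot())
E
```

```text
pics
{'vfov': 54.03075569785743, 'cx': 276.8656150793121, 'cy': 218.2039619676504, 'view': array([[ 0.73137267, -0.68186199, -0.01257935, -0.45472917],
       [-0.39357807, -0.40694884, -0.82431119,  0.22979325],
       [ 0.55694732,  0.60782964, -0.56599719,  1.09055844],
       [ 0.        ,  0.        ,  0.        ,  1.        ]])}
{'vfov': 46.17665452695721, 'cx': 287.4141446596714, 'cy': 212.04592287044161, 'view': array([[-0.02105704, -0.999776  , -0.00213449, -0.1152695 ],
       [-0.98208557,  0.02108423, -0.18725221,  0.50199394],
       [ 0.18725527, -0.00184672, -0.98230955,  1.67509001],
       [ 0.        ,  0.        ,  0.        ,  1.        ]])}
0.1 [[ 9.01357969e-01 -4.33074552e-01 -4.95138683e-04]
 [-4.33074793e-01 -9.01356788e-01 -1.47099960e-03]
 [ 1.90755879e-04  1.54032929e-03 -9.99998795e-01]]
```

View pics/top0.png

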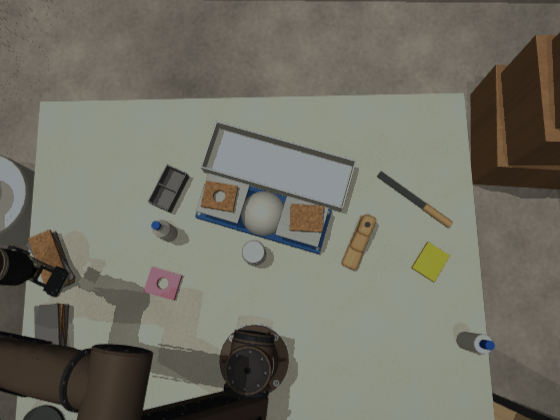

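View pics/side0.png

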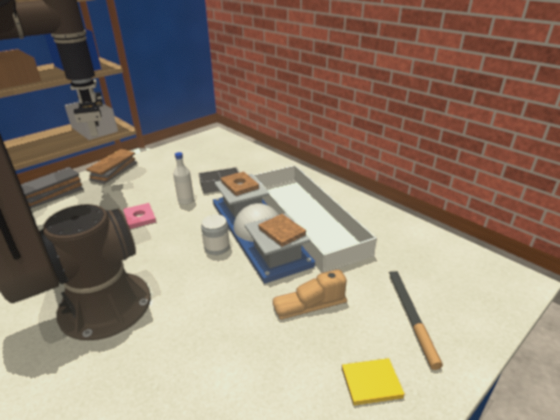

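Top view: the reject, with its hole, is on the left (+y) ledge at about (220,196). The sound blank is on the right ledge at (307,218) and the dome is at (263,213). The bin lies behind them, the can is at (254,252), the glue bottle at (163,230) and the last at (360,242). The pink and yellow pieces are look-alikes. Next I measure these.

```bash
cat >> h.py <<'E'
def blanks(p,P,zlo=.108,zhi=.135):
    hsv=cv2.cvtColor(p,cv2.COLOR_RGB2HSV)
    m=((hsv[...,1]>90)&(hsv[...,0]<22)&(P[...,2]>zlo)&(P[...,2]<zhi)).astype(np.uint8)
    m=cv2.morphologyEx(m,cv2.MORPH_OPEN,np.ones((3,3)))
    out=[]
    for c in cv2.findContours(m,cv2.RETR_CCOMP,cv2.CHAIN_APPROX_NONE)[0]:
        if cv2.contourArea(c)>300: out.append(c[:,0])
    return m,out
E
python3 - <<'E'
from h import *
a=np.load('top0.npz');p,d=a['p'],a['d'];P=cloud('top',d)
m,cs=blanks(p,P)
for c in cs:
    u,v=c.mean(0); X=plane('top',c[:,0],c[:,1],.118)[:,:2]
    r=cv2.minAreaRect((X*1000).astype(np.float32)); print('blank',np.round(r[0],1),np.round(r[1],1),round(r[2],1),'px',u,v)
    mm=np.zeros_like(m);cv2.fillPoly(mm,[c],1);q=P[(mm>0)&(m>0)];print(' z',np.nanmedian(q[:,2]),len(q))
# blue slab
hsv=cv2.cvtColor(p,cv2.COLOR_RGB2HSV)
b=(hsv[...,0]>100)&(hsv[...,0]<130)&(hsv[...,1]>120)&(np.abs(P[...,2]-.025)<.012)&(P[...,0]>.3)
b=cv2.morphologyEx(b.astype(np.uint8),cv2.MORPH_OPEN,np.ones((2,2)));n,l,s,_=cv2.connectedComponentsWithStats(b)
v,u=np.nonzero(b&(np.abs(np.arange(560)-263)<90)[None,:]);X=plane('top',u,v,.025)[:,:2]*1000
print('slab',cv2.minAreaRect(X.astype(np.float32)))
# sphere fit to dome
Q=P[190:238,243:284].reshape(-1,3);Q=Q[(Q[:,2]>.06)&(Q[:,2]<.1)]
for i in range(3):
    A=np.c_[2*Q,np.ones(len(Q))];s=np.linalg.lstsq(A,(Q**2).sum(1),rcond=None)[0];c=s[:3];R=np.sqrt(s[3]+c@c);e=abs(np.linalg.norm(Q-c,axis=1)-R);Q=Q[e<.003]
print('sphere',c,R,len(Q))
# ledges / heights
for n,z,lo,hi in(('ledge',.1,.095,.106),('bin',.07,.062,.078)):
    mk=((P[...,2]>lo)&(P[...,2]<hi)).astype(np.uint8);k,l,s,ce=cv2.connectedComponentsWithStats(mk)
    for i in range(1,k):
        if s[i,4]>60:
            v,u=np.nonzero(l==i);X=plane('top',u,v,z)[:,:2]*1000;print(n,s[i],cv2.minAreaRect(X.astype(np.float32)))
for n,(u,v) in dict(glue=(157,226),can=(254,247),last=(365,225),box=(170,180)).items():print(n,P[v,u])
E
```

```text
blank [ 465.5 -188.3] [108.   88.4] 85.7 px 306.0458015267176 216.29770992366412
 z 0.11706928170054165 819
blank [546.2 103.8] [110.5  89.3] 79.2 px 219.5090909090909 196.1909090909091
 z 0.11669106707125865 717
slab ((496.6853332519531, -43.76287841796875), (453.0583190917969, 162.06178283691406), 72.25914764404297)
sphere [ 0.49609188 -0.04496398  0.05024067] 0.06164767890856655 188
ledge [196 174  53  50 689] ((542.3971557617188, 94.2608642578125), (149.693359375, 139.5850830078125), 72.45365142822266)
ledge [214 191  11  11  77] ((550.0667724609375, 106.24239349365234), (35.191314697265625, 34.12358856201172), 0.1746542751789093)
ledge [275 196  47  51 704] ((456.79071044921875, -173.413818359375), (149.4597625732422, 140.26092529296875), 72.26618957519531)
ledge [254 202  14  17  87] ((496.616455078125, -37.90226745605469), (51.783103942871094, 41.934539794921875), 15.085500717163086)
ledge [243 241  22  23 308] ((356.37384033203125, -8.619625091552734), (71.94304656982422, 69.72672271728516), 52.25560760498047)
bin [205 121  68  34 156] ((739.5668334960938, 41.76202392578125),
[... 422 characters left out ...]
4), 72.42411804199219)
bin [244 193  38  38 400] ((499.33441162109375, -39.813026428222656), (128.02679443359375, 130.00765991210938), 88.77466583251953)
bin [319 195  28  14  61] ((521.0835571289062, -287.5815124511719), (42.192142486572266, 96.34265899658203), 12.009413719177246)
bin [354 215  18  31 156] ((423.03173828125, -386.3894348144531), (49.15542221069336, 107.46707916259766), 65.91936492919922)
bin [ 34 304  26  41 826] ((131.986572265625, 678.4566650390625), (132.44894409179688, 82.01984405517578), 5.86831521987915)
glue [0.43714258 0.29271897 0.1825381 ]
can [ 0.37350373 -0.01127602  0.09461129]
last [ 0.44247748 -0.38938445  0.08045173]
box [ 0.63686007  0.29936192 -0.00181006]
```

```bash
cat >> h.py <<'E'
C=np.array([.4995,-.0397]); A=72.27
def rd(a): return np.array([np.cos(np.radians(a)),np.sin(np.radians(a))])
Y=rd(A); X=rd(A-90)
def W(x,y): return C+x*X+y*Y          # press -> world (m)
def L(w): w=np.asarray(w)[...,:2]-C; return np.stack([w@X,w@Y],-1)
def ori(th):
    y=np.r_[rd(th),0]; z=np.array([0,0,-1.]); return np.c_[np.cross(y,z),y,z]
def best(xy,z,th):
    o=[(abs(q[5]),t) for t in (th,th+180) for q in [robot.ik(np.r_[xy,z],ori(t))] if q is not None]
    print(o); return ori(min(o)[1])
E
python3 - <<'E'
from h import *
th=-10.8; g=np.array([.5462,.1038])-.0325*rd(th)
R=best(g,.2,th)
robot.move_gripper(.5)
robot.goto(np.r_[g,.2],R); print(robot.read_t(),robot.read_position())
p,d=grab('side','side1.png'); 
robot.servo_line(np.r_[g,.13],speed=.1)
robot.servo_line(np.r_[g,.106],speed=.04); print(robot.read_force())
robot.move_gripper(0); print(robot.read_grip_width()*88,robot.read_finger_force(),robot.read_force())
robot.servo_line(np.r_[g,.2],speed=.15); print(robot.read_t(),robot.read_grip_width()*88,robot.read_finger_force(),robot.read_force())
grab('side','side2.png')
E
```

```text
[(np.float64(135.74823247090262), -10.8), (np.float64(44.25176752909742), 169.2)]
2.975 [0.51445293 0.11069014 0.20001124]
[-0.11896678  0.0033257   0.24283787]
26.63005340385423 27.068865448236465 [-0.37490069  0.00300385  1.97276489]
5.85 26.517617409529674 27.0870890468359 [ 0.55491464  0.58164198 -1.47266626]
```

View pics/side2.png

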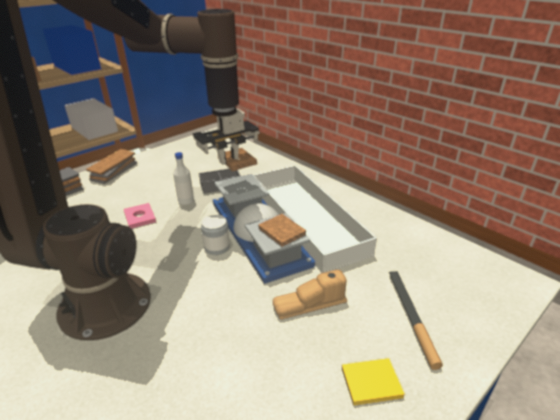

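The reject is held in the gripper at (238,158), clear of its ledge. Next it goes into the bin.

Run:
```python
from h import *
w=W(.177,.06); R=best(w,.2,A)
robot.goto(np.r_[w,.2],R)
robot.servo_line(np.r_[w,.04],speed=.15); print(robot.read_force())
robot.move_gripper(.55); 
robot.servo_line(np.r_[w,.22],speed=.2)
th=A+5-90
for s in (-.24,):
    w=W(.033,s); R=best(w,.2,th)
robot.move_gripper(.5); robot.goto(np.r_[w,.2],R); print(robot.read_t(),robot.read_grip_width())
p,d=grab('top','top3.png'); P=cloud('top',d); m,cs=blanks(p,P)
for c in cs:
    Z=plane('top',c[:,0],c[:,1],.118)[:,:2]; r=cv2.minAreaRect((L(Z)*1000).astype(np.float32)); print(r)
```

```text
[(np.float64(120.89345911495982), 72.27), (np.float64(59.106540885040175), 252.26999999999998)]
[-0.50411428  0.39068068 -0.50147521]
[(np.float64(2.4070049584162496), 167.26999999999998)]
11.9917 0.5010352416186535
((12.859647750854492, -151.53378295898438), (88.39501953125, 108.32606506347656), 13.289628028869629)
```

View pics/top3.png

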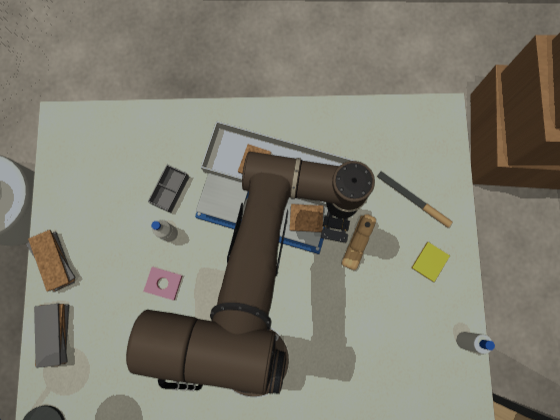

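The reject is lying in the bin at (255,155). Now I push the sound blank part of the way along its ledge with both fingertips, then look.

```bash
cat >> h.py <<'E'
def good(f=None):
    p,d=grab('top',f); P=cloud('top',d); m,cs=blanks(p,P,.09,.15)
    if not cs: print('no blank'); return
    c=max(cs,key=cv2.contourArea); mm=np.zeros_like(m); cv2.fillPoly(mm,[c],1); mm=cv2.erode(mm,np.ones((3,3)))
    q=P[mm>0]; q=q[~np.isnan(q[:,2])]; q=q[(abs(q[:,2]-np.median(q[:,2]))<.02)]
    u=L(q); k=np.linalg.lstsq(np.c_[u,np.ones(len(u))],q[:,2],rcond=None)[0]
    Z=L(plane('top',c[:,0],c[:,1],.118))*1000; r=cv2.minAreaRect(Z.astype(np.float32))
    print('good',np.round(r[0],1),np.round(r[1],1),round(r[2],1),'tilt x,y',np.round(np.degrees(k[:2]),1),'z',round(np.median(q[:,2]),4),'n',len(q),'t',robot.read_t())
E
python3 - <<'E'
from h import *
th=167.27; D=np.array([-np.sin(np.radians(5)),np.cos(np.radians(5))])
s=np.array([.025,-.240])
robot.servo_line(np.r_[W(*s),.15],ori(th),speed=.1)
robot.servo_line(np.r_[W(*s),.107],speed=.1)
robot.servo_line(np.r_[W(*(s+.078*D)),.107],speed=.05); print(robot.read_force(),L(robot.read_position()))
good('top4.png')
E
```

```text
[-0.72093314 -0.56373377  0.15568757] [ 0.01820581 -0.16241935]
good [ -2.8 -86.9] [51.9 85.2] 5.1 tilt x,y [-0.7  0.3] z 0.1173 n 259 t 15.0417
```

View pics/top4.png

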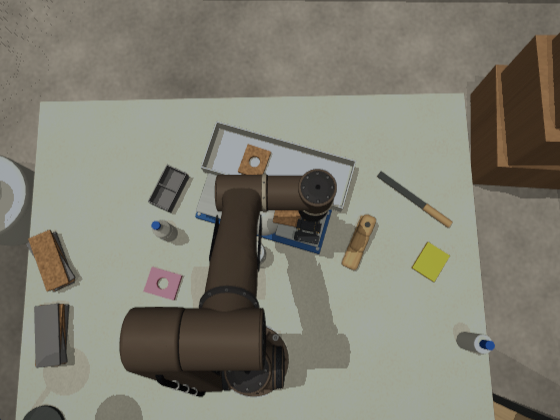

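The arm hides most of the blank, which shows only at (290,217). I'll lift and swing aside to look.

```bash
cat >> h.py <<'E'
def aside(da=-28,z=.2):
    p=robot.read_position(); robot.servo_line(np.r_[p[:2],z],speed=.25)
    q=np.array(robot.read_qpos()); q[0]+=da; robot.movej(q)
E
python3 - <<'E'
from h import *
p=robot.read_position(); D=rd(A+5); robot.servo_line(np.r_[p[:2]-.01*D,p[2]],speed=.1)
aside(); good('top5.png')
E
```

```text
good [ 16.2 -95.5] [ 88.3 105.4] 4.9 tilt x,y [-0.1 -0.1] z 0.1169 n 615 t 16.8417
```

Run:
```python
from h import *
a=np.radians(4.9); D=np.array([-np.sin(a),np.cos(a)])
c=np.array([.0162,-.0965]); end=-.0655*D; t=end-(c-.0655*D) ; n=t/np.linalg.norm(t)
th=A+4.9+90; s=end-t-.008*n; 
robot.goto(np.r_[W(*(s-.004*n)),.16],ori(th))
robot.servo_line(np.r_[W(*s),.103],speed=.1); print(robot.read_force())
for r,v in((.016,.06),(.008,.03),(0,.03)):
    robot.servo_line(np.r_[W(*(end-r*n)),.103],speed=v); print(robot.read_force(),robot.read_t())
grab('side','side6.png')
```

```text
[-0.04838178 -0.21715674  0.50104098]
[ 1.25465243 -0.13968784  0.7157993 ] 20.2
[-0.15594615  0.80247827 -0.45626347] 20.6167
[-0.41108391  0.33650496  0.64236991] 21.0333
```

```bash
python3 -c "
import cv2;i=cv2.imread('pics/side6.png')[140:300,160:380];cv2.imwrite('pics/side6c.png',cv2.resize(i,None,fx=3.5,fy=3.5,interpolation=cv2.INTER_CUBIC))"
```

```text
(no output)
```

View pics/side6c.png

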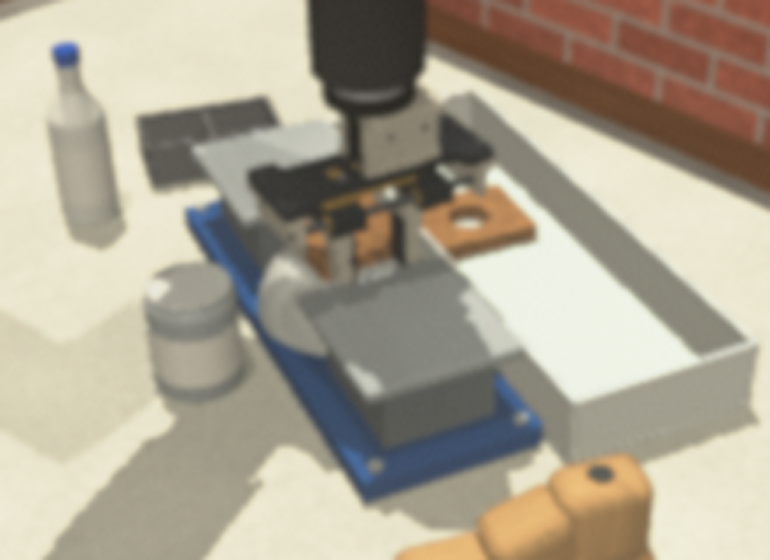

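The sound blank is on the crown at about crop (350,235), still behind the fingers. I'll back off slowly and measure tilt and centring.

Run:
```python
from h import *
p=robot.read_position(); robot.servo_line(np.r_[p[:2]-.04*Y,p[2]],speed=.06)
aside(-32); good('top7.png')
robot.dwell(.5); good();
```

```text
good [-0.2 -0.4] [ 88.3 109. ] 4.9 tilt x,y [0.6 0.5] z 0.1152 n 697 t 23.55
good [-0.1 -0.4] [ 88.3 109. ] 4.9 tilt x,y [0.2 0.4] z 0.1152 n 707 t 24.1
```

```bash
python3 -c "
import cv2;i=cv2.imread('pics/top7.png')[140:280,170:390];cv2.imwrite('pics/top7c.png',cv2.resize(i,None,fx=3.5,fy=3.5,interpolation=cv2.INTER_CUBIC))"
```

```text
(no output)
```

View pics/top7c.png

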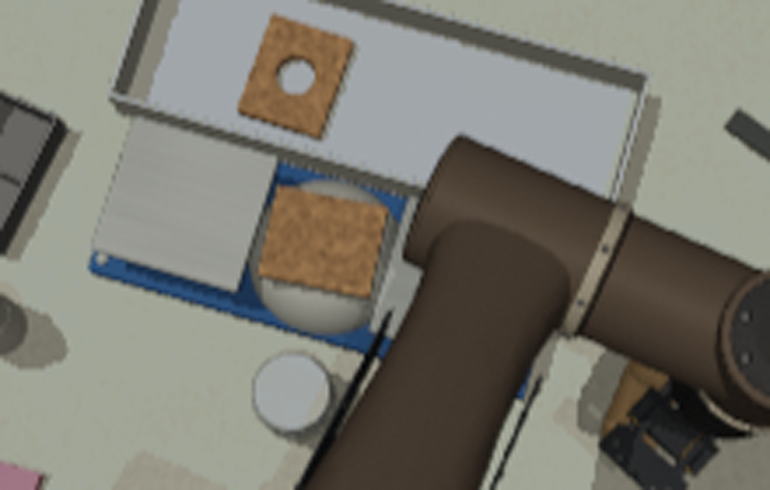

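The blank sits at crop (322,240), over the dome and clear of both ledges. It is within 1 mm of centre and tilted less than 1°. The reject is in the bin at crop (297,75), so I hand in.

```bash
python3 -c "
from h import *
print(robot.read_qvel(),robot.read_force()); print(robot.job_done())"
```

```text
[-0.17953542  0.05798539 -0.12276233  0.02817027  0.0623103   0.10983277] [ 0.13656929 -0.65244639  0.20489548]
the job is handed in; nothing more can be done
None
```

I handed the job in at about 24 s of the 67 s: the reject is in the scrap bin, and the sound blank is balanced on the crown alone, measured within about 1 mm of centre and 0.5° of level.

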